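# Clip the visitor badge onto the sign-in board

### The arm

A 6-joint arm with a two-finger parallel gripper is mounted at the origin on the work surface. World frame = base frame: x ahead of the robot, y to its left, z up, the work surface at z = 0. Lengths are in mm, angles in rad, forces in N, time in s.
With the tool pointing down it reaches from about 300 to 775 mm from the base axis. Payload 14.6 kg.
Tool frame: the origin (TCP) lies on the centre line of the jaws, within the pads' length; the fingertips stand 22 mm ahead of it and the grasp point (between the pads) lies 3 mm ahead of it (nose_length is the distance from the TCP to the fingertips, in mm); z points along the fingers, y is the direction in which the jaws open and shut (so a half turn about z gives the same grasp; the last joint's range is limited). The gripper opens to 85 mm and grips with 20 to 120 N. Pads are 22 mm wide; open, the fingers measure 114 mm over their backs; the gripper's body (76 mm by 85 mm) begins 54 mm behind the grasp point. The pads swing forward as they close: fully open they stand 13 mm farther back than shut.
Start: joints at [1.28, 0.3, 1.521, -0, 1.321, -0.067], TCP at [122.063, 536.274, 228.081] pointing down, gripper open.
Joint ranges: [-3.03, 3.03], [-0.79, 2.21], [0.23, 2.52], [-1.04, 4.18], [0, 3.07], [-2.55, 2.55]. Speed limits (rad/s): [2.22, 2.22, 2.57, 3.14, 3.14, 3.14].

### API

Orientations are given as a unit quaternion [x, y, z, w].
In Python, from workcell import * gives the robot as it stands. The module is installed in compiled form; this text tells all that it offers.
- The arm moves only by the tool jog_arm, never from a script. Its argument "deltas" is a list of rows, each an object of numbers: "jaw": the finger opening in mm, from 0 to 85.4; "x", "y", "z": the shift along the tool's x, y, z in mm; "turn": the turn about the tool's z in degrees. In form: [{"jaw": .., "x": .., "y": .., "z": .., "turn": ..}, ...]. A call has 1 to 20 rows; each row is the pose to reach, as a shift and turn from the pose commanded when the call began, along the tool's axes at that moment; what a row does not reach only later rows make up. A row lasts 1/10 s, in which the tool goes at most 50 mm and 8.59 degrees, less where a joint would pass 70% of its speed; a pose out of reach is approached as far as the arm can. A call with a gripper value outside its range is refused whole. The fingers move at their own pace and stop on an object; "grip_force" is the grip in N (left out, the last holds). Time passes only in rows, so rows that repeat a pose let the fingers close. It gives the time, the measured TCP pose, the force and the opening at its end, in the units of the state.
- get_obs(): the state, without advancing time (a new reading comes with each control period).
- snapshot(name): name is "scene" or "top" or "wrist"; returns the picture (400x640x3 uint8, blue, green, red); there is no depth.
- calibration(name): a dict with "intrinsics" (3x3 intrinsics, pixels), "extrinsics" (4x4, takes a point from world to camera coordinates). Camera axes: x right, y up, looking along -z (the intrinsics and any distortion apply to the point x, -y, -z); pixel columns grow to the right and rows downward; lengths in mm; the calibration is good to about 2 mm. A picture is of the moment at which its call begins: read the wrist's pose just before it. calibration takes no time and is no camera call; for the wrist camera it gives the pose at the moment of the call.
- job_done(): hands the job in, once; it reports no verdict.
The state is a dict: "t": time; "q": joint angles; "joint_vel": joint speeds; "effort": joint torques, N m; "tool_pos": TCP position; "ee_rot": TCP orientation; "ft_force": force on the tool from outside, world axes, zero at the start; "ft_torque": the same for the moment, N m; "gripper_width": opening from 0.0 (shut) to 1.0 (fully open).
Only numpy, scipy, OpenCV 4.12 (cv2) and the standard library are available. Lean on these libraries where they do the work, as an engineer would, in place of code of your own. Each camera call takes 0.05 s, during which the arm holds its last target.

### The job

Get the sign-in board ready for a visitor, with the fingertips only and without picking anything up: push the pink-banded badge up to the clip, press the clip's tail down with one fingertip and, while keeping it down, push the badge under the raised jaw with the other fingertip until its long edge is square and fully home against the stop inside. Then let the clip close on the badge and take the hand clear, leaving everything else on the desk where it is.

Things in the scene. Friction and masses are not known exactly. Their poses are not given: they have to be found in the camera images.
- clipboard: brown hardboard clipboard, 240 mm long (its x), 170 wide (its y), 4 thick, flat on the desk, held fast by grippy feet; origin at the centre of its underside, writing face 4 mm above it. +x runs along the board to the steel clip at the far end, whose hinge pin lies along y at x = +80 mm, 9 mm above the face, between ears at y = +-28.5 mm, 14 mm high. The white form is printed only.
- clip_lip (a point): fixed point on the board's face (board x = +60 mm, y = 0) below the outer face of the jaw's turned-down lip when shut; axes as the clipboard's. The lip is 2 mm thick and 110 mm wide in y, upright, and rests on the face when shut, so that the badge cannot be forced in.
- clip (a joint): opening of the spring clip in rad: 0 = jaw shut on the board, 0.8 = tail fully down. The lip clears the badge above about 0.45; at 0.7 it stands 13 mm over the face; resting on the inserted badge it reads about 0.37. A spring shuts it, 0.05 N m at 0 rising to 0.12 N m at 0.7: pressing the tail 20 mm behind the pin takes 3 to 6 N.
- clip_tail (a point): middle of the top of the clip's press tail (black patch), moves with it. The tail is a flat plate 50 mm wide in y, 7 to 38 mm behind (+x of) the pin. Shut, it slopes up from 9 to 29 mm above the face. At 0.7 rad it lies level, top 3 mm above the face, from board x = +87 to +118 mm (this point at +102), and a fingertip can slide along it while holding it down. Pressing it raises the jaw.
- clip_stop (a point): middle of the front face of the upright steel stop inside the clip, fixed to the board, at board x = +75 mm, y = 0, on the writing face; axes as the clipboard's. The stop is 80 mm wide in y, 6 mm high, and 13 mm behind the lip's inner face.
- badge: rigid white visitor badge, pink band on top along one long edge: 36 mm (its x) by 76 mm (its y) by 7 mm thick, about 30 g, flat on the board's face before the clip, a little crooked, pink band (+x long edge) towards the clip; origin at the centre of its underside. Home: +x long edge against the stop, so the origin is 18 mm before clip_stop.
- blue_badge: another badge of the same size with a blue band, on the desk beside the board; leave it alone
- pen: blue and white pen, 125 by 9 mm, lying across the near end of the clipboard; leave it alone
- stamp: self-inking stamp, black with a red top, 42 x 64 x 72 mm, upright on the desk beside the board; origin at the centre of its underside; leave it alone
- stapler: blue stapler 130 x 36 x 49 mm on the desk; leave it alone
- mug: white mug, 80 mm across, 95 mm high; leave it alone
- tape_roll: clear tape roll lying flat, 64 mm across, 19 mm high; leave it alone
- marker: yellow highlighter 125 mm long lying on the desk; leave it alone
- key: brass key with a green head, 45 mm long, lying on the desk; leave it alone

How it is judged (in metres and radians):
On the way, in this order (a step that is already met when the one before it is completed fails the run):
1. a finger holds the clip open while the badge is still outside the jaw (value of joint clip above 0.45 rad and contact force between the fingers and clipboard above 1 N and x of badge in the frame of clip_stop below -0.03 m), for 0.1 s.
2. with the clip still held open by a finger, the badge is home against the stop (value of joint clip above 0.45 rad and contact force between the fingers and clipboard above 1 N and x of badge in the frame of clip_stop above -0.022 m), for 0.1 s.
At the end, for the whole second after the job is handed in: The badge lies flat under the clip with its long edge home against the stop (within 4 mm), square to it (within 0.08 rad) and in the middle of the jaw within 25 mm; the clip has closed on it (0.30 to 0.43 rad) and holds it still (x of badge in the frame of clip_stop above -0.022 m and y of badge in the frame of clip_stop between -0.025 and 0.025 m and angle between the y axis of badge and the y axis of clipboard, either way round below 0.08 rad and angle between badge's own z axis and vertical below 0.06 rad and contact force between clipboard and badge above 1.5 N and value of joint clip between 0.3 and 0.43 rad and linear speed of badge below 0.01 m/s); the robot touches nothing.
It fails at once if the badge is lifted off the board or tipped up (height (world z) of badge above 0.014 m or angle between badge's own z axis and vertical above 0.3 rad).
It fails at once if the arm or the gripper's body, not the fingers, pushes on the badge or the clipboard (contact force between the arm and badge above 5 N or contact force between the arm and clipboard above 5 N).
It fails at once if something else on the desk is moved more than 20 mm (distance of any of blue_badge, pen, stamp, stapler, mug, tape_roll, marker, key from where it was at the start of the episode above 0.02 m).
It also fails if it takes over 64 s, if anything falls off the work surface, if the arm or the gripper's body presses on something with over 40 N, if the wrist force passes 120 N, or if a joint passes its speed limit or range.

## Working session

There is one attempt and no reset: what is moved stays moved. The work goes in short steps, Python scripts to look and compute and a tool call to move; the robot and the scene stay as the last step left them, time stands still between calls to the robot, and variables do not carry over. Pictures are saved under pics/ and viewed, and the job is handed in when it is done.

Besides the shell and the picture viewer there is one more tool, called after ">>>" as a command line: name --argument value ..., lists and objects as JSON in quotes. jog_arm: Moves the arm, as the interface text tells. Its arguments: {"type":"object","properties":{"deltas":{"type":"array"},"grip_force":{"type":"number"}},"required":["deltas"]}

```bash
mkdir -p pics; ls; python3 - <<'E'
from workcell import *
import cv2
o=get_obs();print(o)
for n in ["scene","top","wrist"]:
    c=calibration(n);print(n,c)
    cv2.imwrite(f"pics/a_{n}.png",snapshot(n))
E
```

```text
pics
{'t': 0.0, 'q': array([ 1.28041647e+00,  3.00490832e-01,  1.52157146e+00, -1.25024599e-05,
        1.32071376e+00, -6.66146618e-02]), 'joint_vel': array([ 7.74545424e-04, -1.65543092e-03,  9.20507257e-05,  2.13934286e-03,
       -1.22323097e-03, -2.00048237e-03]), 'effort': array([ 5.02787425e-04, -5.43502021e+01, -3.61788654e+01, -9.48156890e-05,
        4.05250656e-03,  3.92056768e-05]), 'tool_pos': array([121.99213913, 536.05753009, 227.5145681 ]), 'ee_rot': array([ 1.11647766e-01,  9.93747667e-01, -5.83372418e-04, -9.90969447e-05]), 'ft_force': array([ 0.54311797, -0.14968504,  0.18503381]), 'ft_torque': array([ 0.01997184, -0.03787711,  0.0565081 ]), 'gripper_width': 0.9998761082169021}
scene {'intrinsics': array([[375.40647564,   0.        , 319.25770382],
       [  0.        , 375.40647564, 197.21506116],
       [  0.        ,   0.        ,   1.        ]]), 'extrinsics': array([[-3.74671685e-01,  9.27084828e-01,  1.16125214e-02,
         2.15217003e+02],
       [-7.12141341e-01, -2.95779543e-01,  6.36686087e-01,
         3.52410825e+02],
       [ 5.93696757e-01,  2.302784
[... 499 characters left out ...]
    [-6.92394015e-02,  1.66668126e-02,  9.97460838e-01,
        -1.08632423e+03],
       [ 0.00000000e+00,  0.00000000e+00,  0.00000000e+00,
         1.00000000e+00]])}
wrist {'intrinsics': array([[282.33237175,   0.        , 315.41318079],
       [  0.        , 282.33237175, 206.18118187],
       [  0.        ,   0.        ,   1.        ]]), 'extrinsics': array([[ 2.21396163e-01,  9.75183502e-01, -9.36338490e-04,
        -5.48555098e+02],
       [-9.29147241e-01,  2.10652815e-01, -3.03826918e-01,
         4.03752906e+01],
       [-2.96089755e-01,  6.81361102e-02,  9.52726785e-01,
        -3.80169416e+02],
       [ 0.00000000e+00,  0.00000000e+00,  0.00000000e+00,
         1.00000000e+00]])}
```

View pics/a_scene.png

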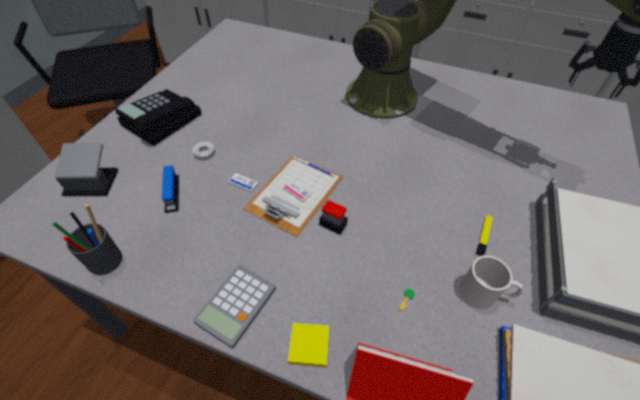

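View pics/a_top.png

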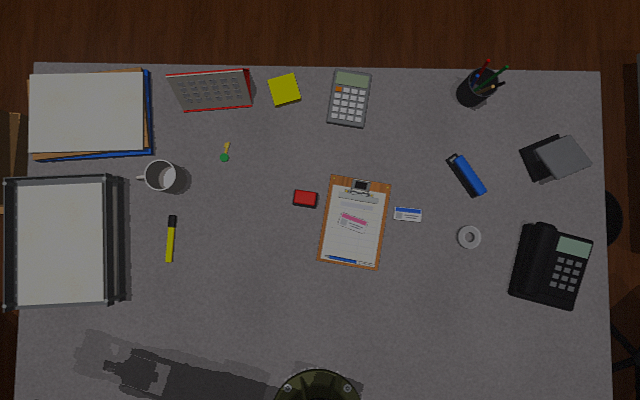

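View pics/a_wrist.png

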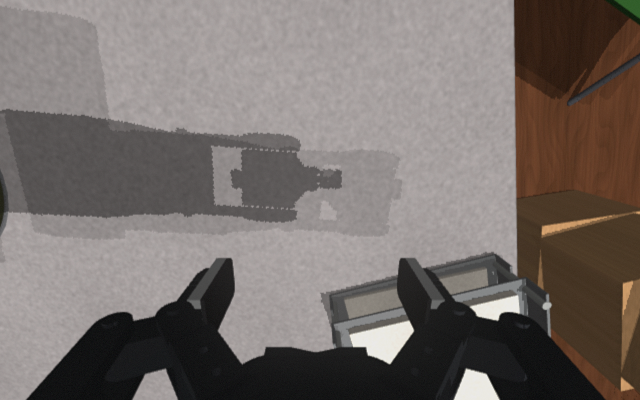

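```bash
cat > h.py <<'E'
import numpy as np, cv2
from workcell import *
def ray(c,uv):
    K,E=c["intrinsics"],c["extrinsics"]
    d=np.linalg.inv(K)@np.array([uv[0],uv[1],1.0]); d=np.array([d[0],-d[1],-d[2]])
    R,t=E[:3,:3],E[:3,3]
    return -R.T@t, R.T@d
def onplane(c,uv,z):
    o,d=ray(c,uv); return o+d*(z-o[2])/d[2]
def proj(c,P):
    p=c["extrinsics"][:3,:3]@np.array(P,float)+c["extrinsics"][:3,3]
    q=c["intrinsics"]@np.array([p[0],-p[1],-p[2]]); return q[:2]/q[2]
E
python3 - <<'E'
from h import *
im=cv2.imread("pics/a_top.png"); c=calibration("top")
crop=im[165:280,285:435]; cv2.imwrite("pics/a_crop.png",cv2.resize(crop,None,fx=5,fy=5,interpolation=cv2.INTER_CUBIC))
for uv in [(332,175),(391,183),(378,269),(317,262)]: print(onplane(c,uv,4))
print("stamp",onplane(c,(305,199),72),"blue",onplane(c,(407,214),7),"pink",onplane(c,(353,218),11))
E
```

```text
[643.75960944 -33.81300427   4.        ]
[ 623.38209384 -196.87035034    4.        ]
[ 388.01067511 -160.69198743    4.        ]
[405.61769985   5.29025957   4.        ]
stamp [571.92842422  38.58884729  72.        ] blue [ 538.16094355 -239.99190066    7.        ] pink [525.71008376 -91.47545999  11.        ]
```

View pics/a_crop.png

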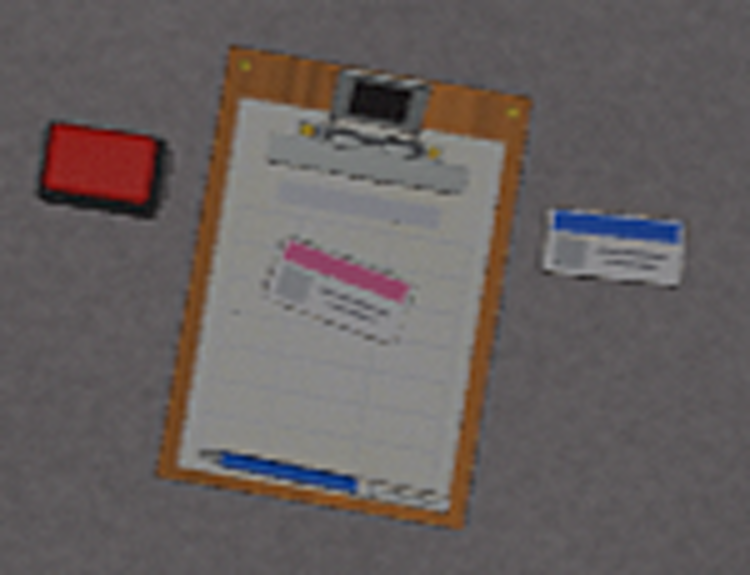

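>>> jog_arm --deltas '[{"jaw": 85,"x": -37,"y": -33,"z": 0},{"jaw": 85,"x": -73,"y": -65,"z": 0},{"jaw": 85,"x": -110,"y": -98,"z": 0},{"jaw": 85,"x": -146,"y": -131,"z": 0},{"jaw": 85,"x": -183,"y": -164,"z": 0},{"jaw": 85,"x": -219,"y": -197,"z": 0},{"jaw": 85,"x": -256,"y": -229,"z": 0},{"jaw": 85,"x": -292,"y": -262,"z": 0},{"jaw": 85,"x": -329,"y": -295,"z": 0},{"jaw": 85,"x": -365,"y": -328,"z": 0},{"jaw": 85,"x": -402,"y": -360,"z": 0},{"jaw": 85,"x": -438,"y": -393,"z": 0},{"jaw": 85,"x": -475,"y": -426,"z": 0},{"jaw": 85,"x": -511,"y": -459,"z": 0},{"jaw": 85,"x": -548,"y": -492,"z": 0},{"jaw": 85,"x": -584,"y": -524,"z": 0},{"jaw": 85,"x": -584,"y": -524,"z": 0},{"jaw": 85,"x": -584,"y": -524,"z": 0},{"jaw": 85,"x": -584,"y": -524,"z": 0}]'

```text
invalid input
```

```bash
python3 - <<'E'
from h import *
import pickle
o=get_obs();c=calibration("wrist");im=snapshot("wrist")
print(o["t"],o["tool_pos"],o["ee_rot"],o["q"],o["ft_force"])
cv2.imwrite("pics/b_wrist.png",im);pickle.dump((o,c),open("pics/b.pkl","wb"))
E
```

```text
0.15 [122.00827256 536.09764046 227.62908074] [ 1.11672074e-01  9.93744996e-01 -4.73812733e-04 -8.17068729e-05] [ 1.28040710e+00  3.00372757e-01  1.52145388e+00 -7.65962955e-06
  1.32072760e+00 -6.65763196e-02] [-0.411253   -0.94296152  0.1673866 ]
```

View pics/b_wrist.png

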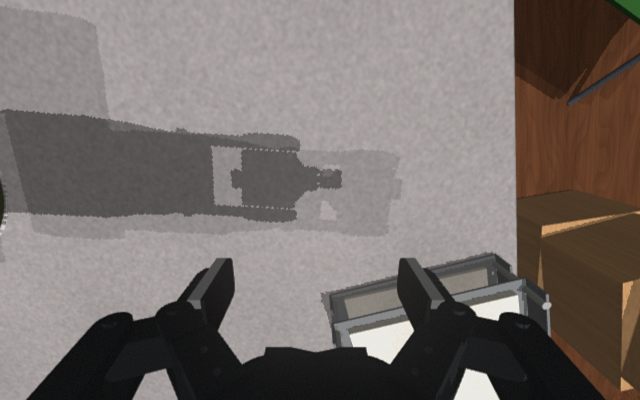

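The call was refused; I'll include every key, since a missing "turn" may be the cause.

>>> jog_arm --deltas '[{"jaw": 85,"x": -37,"y": -33,"z": 0,"turn": 0},{"jaw": 85,"x": -73,"y": -65,"z": 0,"turn": 0},{"jaw": 85,"x": -110,"y": -98,"z": 0,"turn": 0},{"jaw": 85,"x": -146,"y": -131,"z": 0,"turn": 0},{"jaw": 85,"x": -183,"y": -164,"z": 0,"turn": 0},{"jaw": 85,"x": -219,"y": -197,"z": 0,"turn": 0},{"jaw": 85,"x": -256,"y": -229,"z": 0,"turn": 0},{"jaw": 85,"x": -292,"y": -262,"z": 0,"turn": 0},{"jaw": 85,"x": -329,"y": -295,"z": 0,"turn": 0},{"jaw": 85,"x": -365,"y": -328,"z": 0,"turn": 0},{"jaw": 85,"x": -402,"y": -360,"z": 0,"turn": 0},{"jaw": 85,"x": -438,"y": -393,"z": 0,"turn": 0},{"jaw": 85,"x": -475,"y": -426,"z": 0,"turn": 0},{"jaw": 85,"x": -511,"y": -459,"z": 0,"turn": 0},{"jaw": 85,"x": -548,"y": -492,"z": 0,"turn": 0},{"jaw": 85,"x": -584,"y": -524,"z": 0,"turn": 0},{"jaw": 85,"x": -584,"y": -524,"z": 0,"turn": -4},{"jaw": 85,"x": -584,"y": -524,"z": 0,"turn": -4},{"jaw": 85,"x": -584,"y": -524,"z": 0,"turn": -4}]'

```text
t: 2.1
tool_pos: [575.0, -103.8, 228.0]
ee_rot: [0.078, 0.997, 0.0, -0.0]
ft_force: [0.3, 0.8, -0.3]
gripper_width: 0.996
```

```bash
python3 - <<'E'
from h import *
import pickle
o=get_obs();c=calibration("wrist");im=snapshot("wrist")
print(o["t"],o["tool_pos"],o["ee_rot"],o["q"],o["ft_force"])
cv2.imwrite("pics/b2_wrist.png",im);pickle.dump((o,c),open("pics/b.pkl","wb"))
E
```

```text
2.1 [ 574.95370727 -103.80801927  227.99290539] [ 7.76058210e-02  9.96984103e-01  7.85780361e-05 -1.68386674e-04] [-2.41353928e-01  3.76780203e-01  1.41888044e+00  1.02760769e-04
  1.34628989e+00 -1.65680528e+00] [ 0.31602811  0.80340626 -0.32247098]
```

View pics/b2_wrist.png

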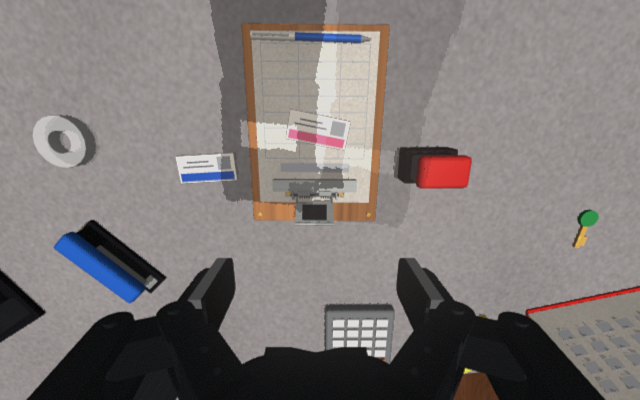

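```bash
cat >> h.py <<'E'
def board_fit(im,c,hs=(5,20)):
    pass
E
python3 - <<'E'
from h import *
im=cv2.imread("pics/b2_wrist.png")
cv2.imwrite("pics/b2_crop.png",cv2.resize(im[90:230,240:390],None,fx=4,fy=4,interpolation=cv2.INTER_CUBIC))
cv2.imwrite("pics/b2_crop2.png",cv2.resize(im[15:235,230:400],None,fx=2.7,fy=2.7,interpolation=cv2.INTER_CUBIC))
hsv=cv2.cvtColor(im,cv2.COLOR_BGR2HSV)
for p in [(248,100),(382,100),(270,212),(360,212),(300,26),(200,100),(320,140)]: print(p,hsv[p[1],p[0]])
E
```

```text
(248, 100) [ 12 132 122]
(382, 100) [ 13 139 158]
(270, 212) [ 13 142 172]
(360, 212) [ 13 139 163]
(300, 26) [ 12 137 132]
(200, 100) [  5  10 151]
(320, 140) [169 113 221]
```

View pics/b2_crop.png

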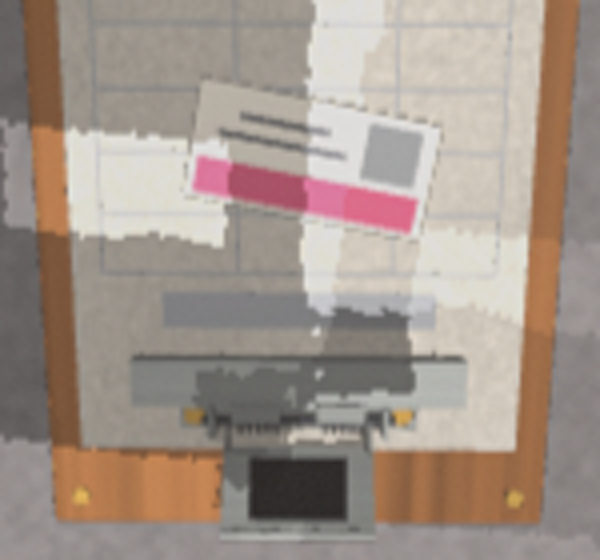

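View pics/b2_crop2.png

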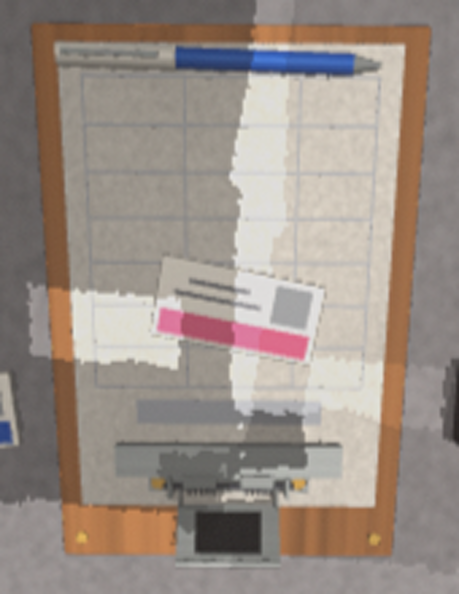

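```bash
cat > fit.py <<'E'
from h import *
def boardpose(im,c):
    hsv=cv2.cvtColor(im,cv2.COLOR_BGR2HSV)
    m=cv2.inRange(hsv,(7,90,70),(20,220,255)); m=cv2.morphologyEx(m,cv2.MORPH_CLOSE,np.ones((5,5)))
    n,l,s,ce=cv2.connectedComponentsWithStats(m)
    # component near board
    uv=proj(c,[515,-97,4]); 
    best=max(range(1,n),key=lambda i:s[i,4] if abs(ce[i]-uv).max()<120 else 0)
    ct,_=cv2.findContours((l==best).astype(np.uint8),cv2.RETR_EXTERNAL,cv2.CHAIN_APPROX_NONE)
    ct=max(ct,key=cv2.contourArea)[:,0,:]
    P=np.array([onplane(c,p+0.0,4)[:2] for p in ct],np.float32)
    r=cv2.minAreaRect(P); return r,cv2.boxPoints(r),P
E
python3 - <<'E'
from fit import *
import pickle
o,c=pickle.load(open("pics/b.pkl","rb")); im=cv2.imread("pics/b2_wrist.png")
r,b,P=boardpose(im,c); print(r);print(b)
f=[(288.25,137.5),(343.25,148.25),(350,121.25),(291.25,110.5)]
Q=np.array([onplane(c,p,11)[:2] for p in f]);print(Q,Q.mean(0))
for i in range(4):print(np.linalg.norm(Q[i]-Q[i-1]))
# lip ends & tail
for n,p,z in [("lipL",(273,179),12),("lipR",(356.5,179),12),("tailfarL",(295,222),33),("tailfarR",(334,222),33),("patch",(314.5,212),23)]: print(n,onplane(c,p,z))
E
```

```text
((516.6622314453125, -96.8056640625), (169.20263671875, 238.74600219726562), 80.74968719482422)
[[ 385.24213 -161.11783]
 [ 620.88336 -199.49576]
 [ 648.08234  -32.4935 ]
 [ 412.4411     5.88443]]
[[ 518.19285693 -130.43449767]
 [ 542.00776206  -63.96471624]
 [ 510.74469938  -51.65573899]
 [ 487.22292863 -120.95051239]] [514.54206175 -91.75136632]
32.38954207168161
70.60723440252353
33.598958451161614
73.17813416279081
lipL [ 567.02338324 -159.69607516   12.        ]
lipR [583.86159088 -51.86938701  12.        ]
tailfarL [ 622.92785303 -139.01943595   33.        ]
tailfarR [630.70453385 -89.23238355  33.        ]
patch [ 616.6998096  -112.56577957   23.        ]
```

>>> jog_arm --deltas '[{"jaw": 40,"x": 40,"y": -1,"z": 10,"turn": 0.35},{"jaw": 40,"x": 80,"y": -2,"z": 30,"turn": 0.35},{"jaw": 40,"x": 103.7,"y": -1.9,"z": 60,"turn": 0.35},{"jaw": 40,"x": 103.7,"y": -1.9,"z": 100,"turn": 0.35},{"jaw": 40,"x": 103.7,"y": -1.9,"z": 140,"turn": 0.35},{"jaw": 40,"x": 103.7,"y": -1.9,"z": 165,"turn": 0.35},{"jaw": 40,"x": 103.7,"y": -1.9,"z": 173,"turn": 0.35},{"jaw": 40,"x": 103.7,"y": -1.9,"z": 178,"turn": 0.35},{"jaw": 40,"x": 103.7,"y": -1.9,"z": 180,"turn": 0.35},{"jaw": 40,"x": 103.7,"y": -1.9,"z": 180,"turn": 0.35},{"jaw": 40,"x": 103.7,"y": -1.9,"z": 180,"turn": 0.35}]'

```text
t: 3.25
tool_pos: [472.9, -90.3, 49.0]
ee_rot: [0.08, 0.997, -0.0, 0.001]
ft_force: [-0.1, -0.4, 0.1]
gripper_width: 0.467
```

```bash
python3 - <<'E'
from h import *
import pickle
o=get_obs();c=calibration("wrist");im=snapshot("wrist")
print(o["t"],o["tool_pos"],o["ee_rot"],o["ft_force"],o["gripper_width"])
cv2.imwrite("pics/c_wrist.png",im);pickle.dump((o,c),open("pics/c.pkl","wb"))
E
```

```text
3.25 [472.91441305 -90.30715639  49.01969763] [ 7.99725875e-02  9.96796754e-01 -1.40268148e-04  7.72024030e-04] [-0.11290089 -0.35275892  0.07117644] 0.4668017256467863
```

View pics/c_wrist.png

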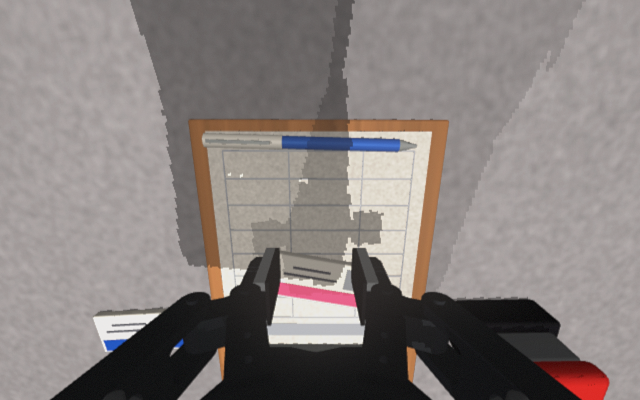

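>>> jog_arm --deltas '[{"jaw": 40,"x": 0,"y": 0,"z": 8,"turn": 0},{"jaw": 40,"x": 0,"y": 0,"z": 16,"turn": 0},{"jaw": 40,"x": 0,"y": 0,"z": 20,"turn": 0},{"jaw": 40,"x": 0,"y": 0,"z": 22,"turn": 0},{"jaw": 40,"x": 0,"y": 0,"z": 22,"turn": 0}]'

```text
t: 3.8
tool_pos: [472.3, -90.2, 25.7]
ee_rot: [0.08, 0.997, 0.0, -0.0]
ft_force: [0.8, -0.3, 0.3]
gripper_width: 0.471
```

>>> jog_arm --deltas '[{"jaw": 40,"x": 0,"y": 0,"z": 2,"turn": 0},{"jaw": 40,"x": 0,"y": 0,"z": 2,"turn": 0}]'

```text
t: 4.0
tool_pos: [472.4, -90.3, 24.0]
ee_rot: [0.08, 0.997, -0.0, 0.0]
ft_force: [0.2, -0.2, -0.7]
gripper_width: 0.469
```

>>> jog_arm --deltas '[{"jaw": 40,"x": 0,"y": 0,"z": 1,"turn": 0},{"jaw": 40,"x": 0,"y": 0,"z": 1,"turn": 0}]'

```text
t: 4.2
tool_pos: [472.5, -90.2, 23.1]
ee_rot: [0.08, 0.997, -0.0, 0.0]
ft_force: [-0.1, -0.3, -0.1]
gripper_width: 0.467
```

>>> jog_arm --deltas '[{"jaw": 40,"x": 0,"y": 0,"z": 1,"turn": 0},{"jaw": 40,"x": 0,"y": 0,"z": 1,"turn": 0}]'

```text
t: 4.4
tool_pos: [472.4, -90.2, 22.0]
ee_rot: [0.08, 0.997, 0.0, -0.0]
ft_force: [0.2, 1.3, -0.1]
gripper_width: 0.472
```

>>> jog_arm --deltas '[{"jaw": 40,"x": 0,"y": 0,"z": 1,"turn": 0},{"jaw": 40,"x": 0,"y": 0,"z": 1,"turn": 0}]'

```text
t: 4.6
tool_pos: [472.4, -90.2, 21.0]
ee_rot: [0.08, 0.997, 0.0, -0.0]
ft_force: [-0.4, -0.2, -0.6]
gripper_width: 0.468
```

```bash
python3 - <<'E'
from h import *
im=snapshot("scene");cv2.imwrite("pics/d_scene.png",cv2.resize(im[130:260,220:400],None,fx=4,fy=4,interpolation=cv2.INTER_CUBIC))
print(get_obs()["ft_force"])
E
```

```text
[-0.23270783  0.6905013  -0.64824603]
```

View pics/d_scene.png

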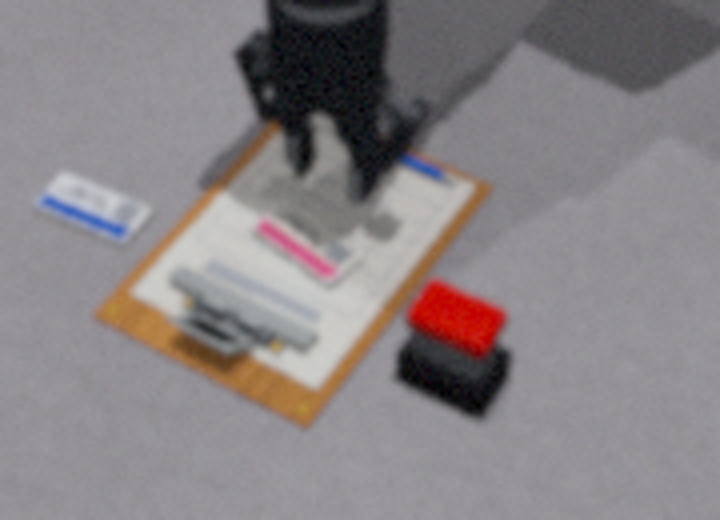

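>>> jog_arm --deltas '[{"jaw": 40,"x": 0,"y": 0,"z": 1,"turn": 0},{"jaw": 40,"x": 0,"y": 0,"z": 1,"turn": 0}]'

```text
t: 4.85
tool_pos: [472.4, -90.2, 20.0]
ee_rot: [0.08, 0.997, 0.0, -0.0]
ft_force: [0.2, -0.4, -0.9]
gripper_width: 0.466
```

>>> jog_arm --deltas '[{"jaw": 40,"x": 0,"y": 0,"z": 1,"turn": 0},{"jaw": 40,"x": 0,"y": 0,"z": 1,"turn": 0}]'

```text
t: 5.05
tool_pos: [472.4, -90.2, 19.0]
ee_rot: [0.08, 0.997, 0.0, -0.0]
ft_force: [0.3, -0.9, -0.1]
gripper_width: 0.47
```

>>> jog_arm --deltas '[{"jaw": 40,"x": 0,"y": 0,"z": 1,"turn": 0},{"jaw": 40,"x": 0,"y": 0,"z": 1,"turn": 0}]'

```text
t: 5.25
tool_pos: [472.4, -90.2, 18.0]
ee_rot: [0.08, 0.997, 0.0, -0.0]
ft_force: [-0.6, 0.5, 0.3]
gripper_width: 0.472
```

>>> jog_arm --deltas '[{"jaw": 40,"x": 0,"y": 0,"z": 1,"turn": 0},{"jaw": 40,"x": 0,"y": 0,"z": 1,"turn": 0}]'

```text
t: 5.45
tool_pos: [472.4, -90.2, 17.0]
ee_rot: [0.08, 0.997, 0.0, -0.0]
ft_force: [0.4, 0.3, -0.7]
gripper_width: 0.469
```

>>> jog_arm --deltas '[{"jaw": 40,"x": 0,"y": 0,"z": 1,"turn": 0},{"jaw": 40,"x": 0,"y": 0,"z": 1,"turn": 0}]'

```text
t: 5.65
tool_pos: [472.4, -90.2, 16.0]
ee_rot: [0.08, 0.997, 0.0, -0.0]
ft_force: [-0.5, -0.6, -0.1]
gripper_width: 0.471
```

>>> jog_arm --deltas '[{"jaw": 40,"x": 0,"y": 0,"z": 1,"turn": 0},{"jaw": 40,"x": 0,"y": 0,"z": 1,"turn": 0}]'

```text
t: 5.85
tool_pos: [472.4, -90.2, 15.0]
ee_rot: [0.08, 0.997, 0.0, -0.0]
ft_force: [-0.1, -0.1, 0.5]
gripper_width: 0.464
```

>>> jog_arm --deltas '[{"jaw": 40,"x": 0,"y": 0,"z": 1,"turn": 0},{"jaw": 40,"x": 0,"y": 0,"z": 1,"turn": 0}]'

```text
t: 6.05
tool_pos: [472.4, -90.2, 14.0]
ee_rot: [0.08, 0.997, 0.0, -0.0]
ft_force: [0.2, -0.6, 0.3]
gripper_width: 0.472
```

```bash
python3 - <<'E'
from h import *
im=snapshot("wrist");cv2.imwrite("pics/e_wrist.png",im)
print(get_obs()["ft_force"],get_obs()["effort"])
E
```

```text
[-0.07530648  0.04335817  0.3987045 ] [-2.42871778e-03 -5.19445252e+01 -2.50443542e+01 -3.10878540e-04
 -1.69095467e-02  6.85381633e-05]
```

View pics/e_wrist.png

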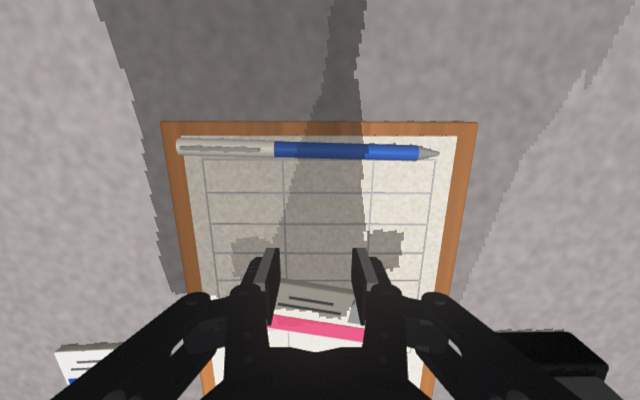

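>>> jog_arm --deltas '[{"jaw": 40,"x": 0,"y": 0,"z": 1,"turn": 0},{"jaw": 40,"x": 0,"y": 0,"z": 1,"turn": 0}]'

```text
t: 6.3
tool_pos: [472.4, -90.2, 13.0]
ee_rot: [0.08, 0.997, 0.0, -0.0]
ft_force: [0.2, -0.1, -0.5]
gripper_width: 0.464
```

>>> jog_arm --deltas '[{"jaw": 40,"x": 0,"y": 0,"z": 1,"turn": 0},{"jaw": 40,"x": 0,"y": 0,"z": 1,"turn": 0}]'

```text
t: 6.5
tool_pos: [472.4, -90.2, 12.0]
ee_rot: [0.08, 0.997, 0.0, -0.0]
ft_force: [0.9, 0.1, 0.3]
gripper_width: 0.471
```

>>> jog_arm --deltas '[{"jaw": 40,"x": 0,"y": 0,"z": 1,"turn": 0},{"jaw": 40,"x": 0,"y": 0,"z": 1,"turn": 0}]'

```text
t: 6.7
tool_pos: [472.4, -90.2, 11.0]
ee_rot: [0.08, 0.997, -0.0, -0.0]
ft_force: [0.2, -0.6, -0.2]
gripper_width: 0.471
```

```bash
python3 - <<'E'
from h import *
o=get_obs();c=calibration("wrist");im=snapshot("wrist");cv2.imwrite("pics/f_wrist.png",cv2.resize(im[225:345,215:415],None,fx=4,fy=4,interpolation=cv2.INTER_CUBIC))
print(-c["extrinsics"][:3,:3].T@c["extrinsics"][:3,3],o["tool_pos"])
for z in (4,7,10,14): print(z,[proj(c,[472.4+s*20.7*.16+dx*.987,-90.2+s*20.7*.987-dx*.16,z]).round(1) for s in (-1,1) for dx in (-11,11)])
E
```

```text
[395.81196444 -78.98309643 157.35179016] [472.41085855 -90.22775351  10.97342526]
4 [array([282.1, 234.5]), array([283.4, 267.6]), array([352.4, 234.5]), array([350.9, 267.7])]
7 [array([281.5, 236.5]), array([282.8, 270.1]), array([353. , 236.6]), array([351.5, 270.2])]
10 [array([280.9, 238.7]), array([282.3, 272.8]), array([353.7, 238.8]), array([352.1, 272.8])]
14 [array([280.1, 241.7]), array([281.5, 276.4]), array([354.6, 241.7]), array([353. , 276.5])]
```

View pics/f_wrist.png

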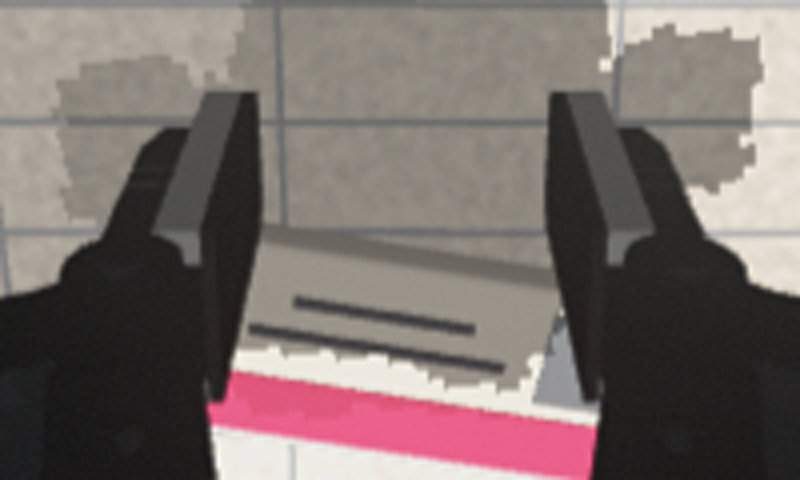

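```bash
python3 - <<'E'
from h import *
c=calibration("scene");im=snapshot("scene");cv2.imwrite("pics/g_scene.png",cv2.resize(im[140:220,270:350],None,fx=7,fy=7,interpolation=cv2.INTER_CUBIC))
for z in (4,8,12,16,20): print(z,(proj(c,[476.7,-63.5,z])-[270,140])*7,(proj(c,[468.1,-116.8,z])-[270,140])*7)
E
```

```text
4 [288.61350434 313.83391237] [174.61113633 260.79784699]
8 [288.5640357  307.11418079] [174.22861283 254.03369005]
12 [288.51427157 300.35430994] [173.84384221 247.22979725]
16 [288.4642093  293.55393911] [173.4568046  240.38581743]
20 [288.41384618 286.71270324] [173.06747992 233.50139525]
```

View pics/g_scene.png

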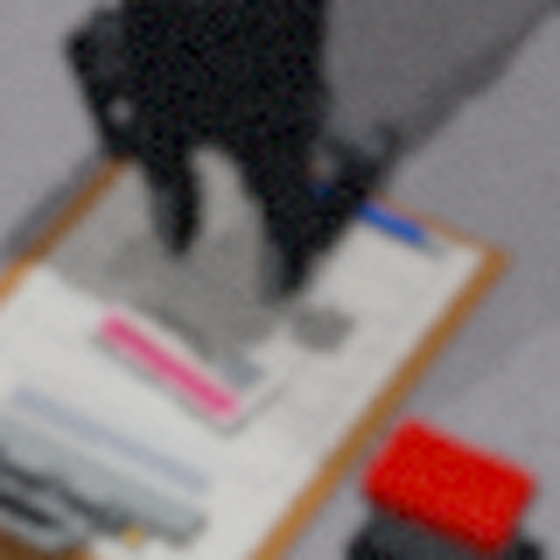

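>>> jog_arm --deltas '[{"jaw": 40,"x": 0,"y": 0,"z": 1.5,"turn": 0},{"jaw": 40,"x": 0,"y": 0,"z": 3,"turn": 0},{"jaw": 40,"x": 0,"y": 0,"z": 3,"turn": 0}]'

```text
t: 7.1
tool_pos: [472.3, -90.2, 7.9]
ee_rot: [0.08, 0.997, 0.0, -0.0]
ft_force: [-0.1, 0.6, 0.1]
gripper_width: 0.468
```

>>> jog_arm --deltas '[{"jaw": 40,"x": 0,"y": 0,"z": 1,"turn": 0},{"jaw": 40,"x": 0,"y": 0,"z": 2,"turn": 0},{"jaw": 40,"x": 0,"y": 0,"z": 2,"turn": 0}]'

```text
t: 7.4
tool_pos: [472.4, -90.2, 6.0]
ee_rot: [0.08, 0.997, 0.0, -0.0]
ft_force: [-0.2, -0.5, -1.1]
gripper_width: 0.469
```

>>> jog_arm --deltas '[{"jaw": 40,"x": 0,"y": 0,"z": 1,"turn": 0},{"jaw": 40,"x": 0,"y": 0,"z": 2,"turn": 0},{"jaw": 40,"x": 0,"y": 0,"z": 2,"turn": 0}]'

```text
t: 7.7
tool_pos: [472.4, -90.2, 4.0]
ee_rot: [0.08, 0.997, 0.0, -0.0]
ft_force: [-0.7, -0.9, -0.8]
gripper_width: 0.471
```

>>> jog_arm --deltas '[{"jaw": 40,"x": 0,"y": 0,"z": 1,"turn": 0},{"jaw": 40,"x": 0,"y": 0,"z": 2,"turn": 0},{"jaw": 40,"x": 0,"y": 0,"z": 2,"turn": 0}]'

```text
t: 8.0
tool_pos: [472.4, -90.2, 2.0]
ee_rot: [0.08, 0.997, 0.0, -0.0]
ft_force: [-0.8, -0.7, -0.6]
gripper_width: 0.469
```

```bash
python3 - <<'E'
from h import *
o=get_obs();c=calibration("wrist");im=snapshot("wrist");cv2.imwrite("pics/h_wrist.png",cv2.resize(im[225:345,215:415],None,fx=4,fy=4,interpolation=cv2.INTER_CUBIC))
for z in (4,7,10,14): print(z,[(4*(proj(c,[472.4+s*20*.16+dx*.987,-90.2+s*20*.987-dx*.16,z])-[215,225])).round(1) for s in (-1,1) for dx in (-11,11)])
E
```

```text
4 [array([266.2,  63.8]), array([271.5, 202.2]), array([552.6,  64.1]), array([546.3, 202.4])]
7 [array([263.7,  73. ]), array([269.2, 213.4]), array([555.4,  73.3]), array([548.9, 213.7])]
10 [array([261.1,  82.6]), array([266.8, 225.1]), array([558.3,  82.9]), array([551.5, 225.4])]
14 [array([257.5,  95.9]), array([263.5, 241.4]), array([562.4,  96.2]), array([555.2, 241.7])]
```

View pics/h_wrist.png

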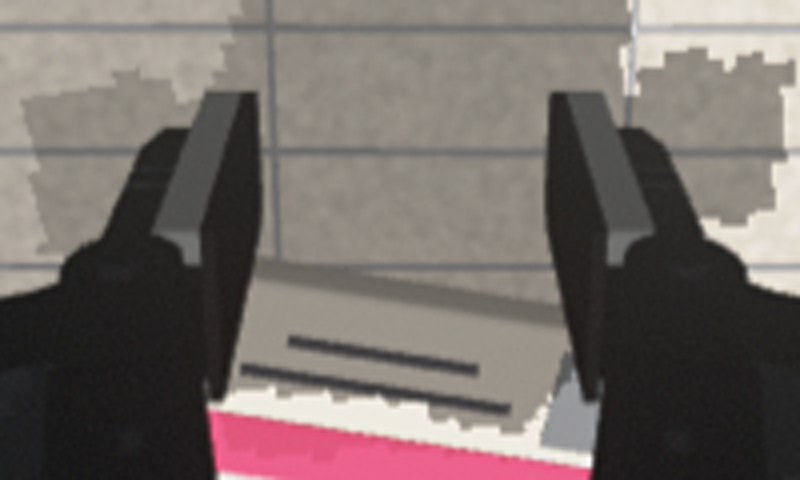

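>>> jog_arm --deltas '[{"jaw": 40,"x": 0,"y": 0,"z": 1,"turn": 0},{"jaw": 40,"x": 0,"y": 0,"z": 2,"turn": 0},{"jaw": 40,"x": 0,"y": 0,"z": 2,"turn": 0}]'

```text
t: 8.35
tool_pos: [472.4, -90.2, -0.1]
ee_rot: [0.08, 0.997, 0.0, -0.0]
ft_force: [-0.2, -0.7, 0.1]
gripper_width: 0.466
```

>>> jog_arm --deltas '[{"jaw": 40,"x": 0,"y": 0,"z": 1,"turn": 0},{"jaw": 40,"x": 0,"y": 0,"z": 2,"turn": 0},{"jaw": 40,"x": 0,"y": 0,"z": 2,"turn": 0}]'

```text
t: 8.65
tool_pos: [472.6, -90.3, -0.8]
ee_rot: [0.08, 0.997, -0.0, 0.0]
ft_force: [-8.7, 2.5, 23.0]
gripper_width: 0.467
```

>>> jog_arm --deltas '[{"jaw": 40,"x": 0,"y": 0,"z": 1,"turn": 0},{"jaw": 40,"x": 0,"y": 0,"z": 1,"turn": 0}]'

```text
t: 8.85
tool_pos: [472.6, -90.3, -0.9]
ee_rot: [0.08, 0.997, -0.0, 0.0]
ft_force: [-17.1, 3.9, 41.0]
gripper_width: 0.47
```

>>> jog_arm --deltas '[{"jaw": 40,"x": 0,"y": 0,"z": -3,"turn": 0},{"jaw": 40,"x": 0,"y": 0,"z": -5,"turn": 0},{"jaw": 40,"x": -4,"y": 0,"z": -5,"turn": 0},{"jaw": 40,"x": -8,"y": 0,"z": -5,"turn": 0},{"jaw": 40,"x": -12,"y": 0,"z": -5,"turn": 0},{"jaw": 40,"x": -16,"y": 0,"z": -5,"turn": 0},{"jaw": 40,"x": -20,"y": 0,"z": -5,"turn": 0},{"jaw": 40,"x": -24,"y": 0,"z": -5,"turn": 0},{"jaw": 40,"x": -28,"y": 0,"z": -5,"turn": 0},{"jaw": 40,"x": -32,"y": 0,"z": -5,"turn": 0},{"jaw": 40,"x": -36,"y": 0,"z": -5,"turn": 0},{"jaw": 40,"x": -40,"y": 0,"z": -5,"turn": 0},{"jaw": 40,"x": -42,"y": 0,"z": -5,"turn": 0},{"jaw": 40,"x": -42,"y": 0,"z": -5,"turn": 0}]'

```text
t: 10.25
tool_pos: [514.1, -97.0, 2.1]
ee_rot: [0.08, 0.997, -0.0, 0.0]
ft_force: [-0.9, -0.4, -0.1]
gripper_width: 0.474
```

```bash
python3 - <<'E'
from h import *
im=snapshot("wrist");cv2.imwrite("pics/i_wrist.png",im)
c=calibration("scene");im=snapshot("scene");cv2.imwrite("pics/i_scene.png",cv2.resize(im[140:240,240:360],None,fx=5,fy=5,interpolation=cv2.INTER_CUBIC))
E
```

```text
(no output)
```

View pics/i_wrist.png

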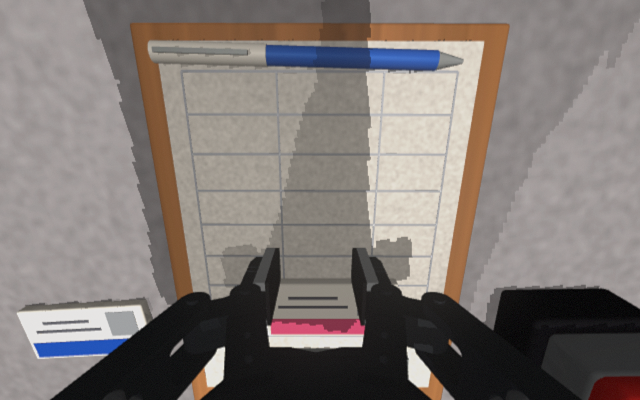

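View pics/i_scene.png

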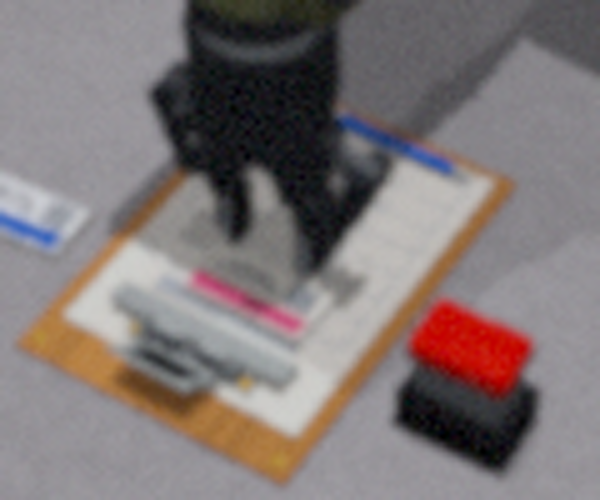

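>>> jog_arm --deltas '[{"jaw": 40,"x": -3,"y": 0,"z": 0,"turn": 0},{"jaw": 40,"x": -6,"y": 0,"z": 0,"turn": 0},{"jaw": 40,"x": -9,"y": 0,"z": 0,"turn": 0},{"jaw": 40,"x": -9,"y": 0,"z": 0,"turn": 0}]'

```text
t: 10.75
tool_pos: [523.2, -98.5, 2.1]
ee_rot: [0.08, 0.997, -0.0, 0.0]
ft_force: [-0.3, 0.7, -0.2]
gripper_width: 0.468
```

>>> jog_arm --deltas '[{"jaw": 40,"x": -1,"y": 0,"z": 0,"turn": 0},{"jaw": 40,"x": -2,"y": 0,"z": 0,"turn": 0},{"jaw": 40,"x": -2,"y": 0,"z": 0,"turn": 0}]'

```text
t: 11.05
tool_pos: [524.8, -98.7, 2.1]
ee_rot: [0.08, 0.997, -0.0, 0.0]
ft_force: [-0.2, 0.4, -0.3]
gripper_width: 0.468
```

>>> jog_arm --deltas '[{"jaw": 40,"x": -1,"y": 0,"z": 0,"turn": 0},{"jaw": 40,"x": -1,"y": 0,"z": 0,"turn": 0}]'

```text
t: 11.25
tool_pos: [525.8, -98.9, 2.1]
ee_rot: [0.08, 0.997, -0.0, 0.0]
ft_force: [0.2, -0.3, 0.3]
gripper_width: 0.468
```

>>> jog_arm --deltas '[{"jaw": 40,"x": -1,"y": 0,"z": 0,"turn": 0},{"jaw": 40,"x": -1,"y": 0,"z": 0,"turn": 0}]'

```text
t: 11.45
tool_pos: [526.9, -99.0, 2.1]
ee_rot: [0.08, 0.997, -0.0, 0.0]
ft_force: [0.4, 0.1, 0.3]
gripper_width: 0.467
```

>>> jog_arm --deltas '[{"jaw": 40,"x": -1,"y": 0,"z": 0,"turn": 0},{"jaw": 40,"x": -1,"y": 0,"z": 0,"turn": 0}]'

```text
t: 11.65
tool_pos: [527.8, -99.2, 2.1]
ee_rot: [0.08, 0.997, -0.0, 0.0]
ft_force: [-0.8, -0.0, -0.1]
gripper_width: 0.467
```

>>> jog_arm --deltas '[{"jaw": 40,"x": -1,"y": 0,"z": 0,"turn": 0},{"jaw": 40,"x": -1,"y": 0,"z": 0,"turn": 0}]'

```text
t: 11.85
tool_pos: [528.8, -99.3, 2.1]
ee_rot: [0.08, 0.997, -0.0, 0.0]
ft_force: [-0.1, 0.4, 0.0]
gripper_width: 0.469
```

>>> jog_arm --deltas '[{"jaw": 40,"x": -1,"y": 0,"z": 0,"turn": 0},{"jaw": 40,"x": -1,"y": 0,"z": 0,"turn": 0}]'

```text
t: 12.05
tool_pos: [529.4, -99.4, 2.0]
ee_rot: [0.08, 0.997, 0.0, -0.001]
ft_force: [-4.1, 1.6, 1.6]
gripper_width: 0.47
```

>>> jog_arm --deltas '[{"jaw": 70,"x": 6,"y": 0,"z": 0,"turn": 0},{"jaw": 70,"x": 6,"y": 0,"z": -20,"turn": 0},{"jaw": 70,"x": 0,"y": 0,"z": -60,"turn": 0},{"jaw": 70,"x": -10,"y": 0,"z": -100,"turn": 8},{"jaw": 70,"x": -20,"y": 0,"z": -140,"turn": 16},{"jaw": 70,"x": -30,"y": 0,"z": -160,"turn": 24},{"jaw": 70,"x": -40,"y": 0,"z": -180,"turn": 32},{"jaw": 70,"x": -40,"y": 0,"z": -180,"turn": 40},{"jaw": 70,"x": -40,"y": 0,"z": -180,"turn": 48},{"jaw": 70,"x": -40,"y": 0,"z": -180,"turn": 56},{"jaw": 70,"x": -40,"y": 0,"z": -180,"turn": 64},{"jaw": 70,"x": -40,"y": 0,"z": -180,"turn": 72},{"jaw": 70,"x": -40,"y": 0,"z": -180,"turn": 80},{"jaw": 70,"x": -40,"y": 0,"z": -180,"turn": 88},{"jaw": 70,"x": -40,"y": 0,"z": -180,"turn": 90},{"jaw": 70,"x": -40,"y": 0,"z": -180,"turn": 90},{"jaw": 70,"x": -40,"y": 0,"z": -180,"turn": 90}]'

```text
t: 13.75
tool_pos: [569.1, -105.8, 182.1]
ee_rot: [0.761, 0.649, 0.0, 0.0]
ft_force: [0.1, 0.1, 0.2]
gripper_width: 0.819
```

```bash
python3 - <<'E'
from h import *
import pickle
o=get_obs();c=calibration("wrist");im=snapshot("wrist")
print(o["t"],o["tool_pos"],o["ee_rot"],o["ft_force"],o["gripper_width"],o["q"])
cv2.imwrite("pics/j_wrist.png",im);pickle.dump((o,c),open("pics/j.pkl","wb"))
E
```

```text
13.75 [ 569.0826167  -105.84322909  182.08606092] [7.60904264e-01 6.48864153e-01 7.04393798e-05 8.91615278e-05] [0.05730922 0.07341841 0.16140068] 0.8187344675630197 [-2.47164979e-01  4.03236489e-01  1.49168835e+00  1.22428264e-05
  1.24644085e+00 -8.85540139e-02]
```

View pics/j_wrist.png

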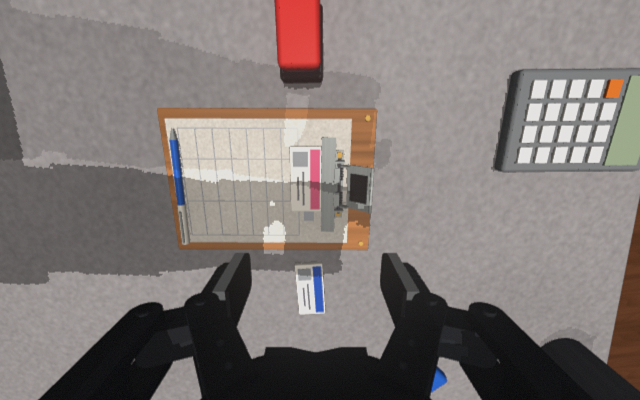

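```bash
python3 - <<'E'
from fit import *
import pickle
o,c=pickle.load(open("pics/j.pkl","rb")); im=cv2.imread("pics/j_wrist.png")
r,b,P=boardpose(im,c); print(r);print(b)
a=np.deg2rad(-9.25);R=np.array([[np.cos(a),-np.sin(a)],[np.sin(a),np.cos(a)]])
B=np.array([516.7,-96.8])
hsv=cv2.cvtColor(im,cv2.COLOR_BGR2HSV)
m=cv2.inRange(hsv,(160,80,60),(178,255,255)); m[:,:280]=0;m[:,340:]=0;m[:120]=0;m[230:]=0
p=np.argwhere(m)[:,::-1]
Q=np.array([(onplane(c,q,11)[:2]-B)@R for q in p]);print(len(Q),Q.min(0),Q.max(0),Q.mean(0),cv2.minAreaRect(Q.astype(np.float32)))
def bd(u,z): return ((onplane(c,u,z)[:2]-B)@R).round(1)
print("tcp",(o["tool_pos"][:2]-B)@R)
cv2.imwrite("pics/j_crop.png",cv2.resize(im[100:255,270:385],None,fx=3.8,fy=3.8,interpolation=cv2.INTER_CUBIC))
m=cv2.inRange(hsv,(0,0,0),(180,255,60));m[:,:345]=0;m[:,372:]=0;m[:170]=0;m[205:]=0
p=np.argwhere(m)[:,::-1];print("patch",p.min(0),p.max(0),bd(p.mean(0),23))
E
```

```text
((516.8804321289062, -96.83013153076172), (168.86044311523438, 239.5830841064453), 80.94143676757812)
[[ 385.28992   -161.34688  ]
 [ 621.8849    -199.06778  ]
 [ 648.47095    -32.313385 ]
 [ 411.87598      5.4075165]]
570 [ 47.34711726 -27.32570889] [57.93054732 40.40348474] [52.70935894  8.04708246] ((52.48208999633789, 6.536430358886719), (10.407574653625488, 67.7378921508789), 0.41414088010787964)
tcp [53.1550842  -0.50551805]
patch [350 174] [366 202] [101.  -0.]
```

View pics/j_crop.png

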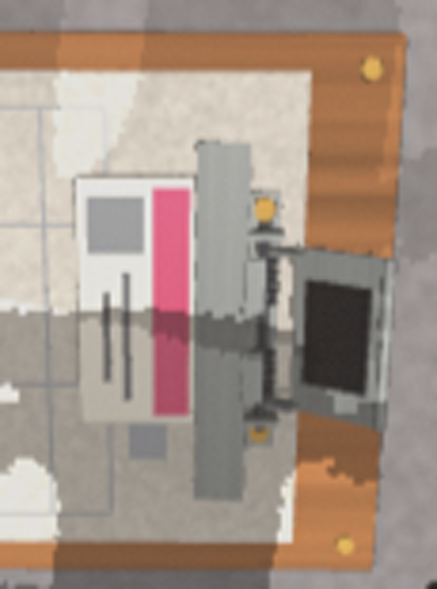

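>>> jog_arm --deltas '[{"jaw": 70,"x": 6.5,"y": 0,"z": 40,"turn": 0},{"jaw": 70,"x": 6.5,"y": 0,"z": 80,"turn": 0},{"jaw": 70,"x": 6.5,"y": 0,"z": 120,"turn": 0},{"jaw": 70,"x": 6.5,"y": 0,"z": 140,"turn": 0},{"jaw": 70,"x": 6.5,"y": 0,"z": 150,"turn": 0},{"jaw": 70,"x": 6.5,"y": 0,"z": 155,"turn": 0},{"jaw": 70,"x": 6.5,"y": 0,"z": 155,"turn": 0},{"jaw": 70,"x": 6.5,"y": 0,"z": 155,"turn": 0}]'

```text
t: 14.6
tool_pos: [570.9, -99.6, 28.3]
ee_rot: [0.761, 0.648, 0.001, 0.001]
ft_force: [0.5, 0.1, 0.2]
gripper_width: 0.82
```

```bash
cat > look.py <<'E'
import sys
from h import *
n=sys.argv[1]
o=get_obs();c=calibration("wrist");im=snapshot("wrist")
B=np.array([516.8,-96.8]);a=np.deg2rad(-9.2);R=np.array([[np.cos(a),-np.sin(a)],[np.sin(a),np.cos(a)]])
print(o["t"],"tcp board",(o["tool_pos"][:2]-B)@R,o["tool_pos"][2],o["ft_force"],o["gripper_width"]*85.4)
cv2.imwrite(f"pics/{n}_w.png",im)
s=snapshot("scene");cv2.imwrite(f"pics/{n}_s.png",cv2.resize(s[150:240,240:360],None,fx=6,fy=6,interpolation=cv2.INTER_CUBIC))
E
python3 look.py k
```

```text
14.6 tcp board [53.82741239  5.88866437] 28.313437125119354 [0.52266703 0.08222838 0.17674158] 69.99968558786426
```

View pics/k_w.png

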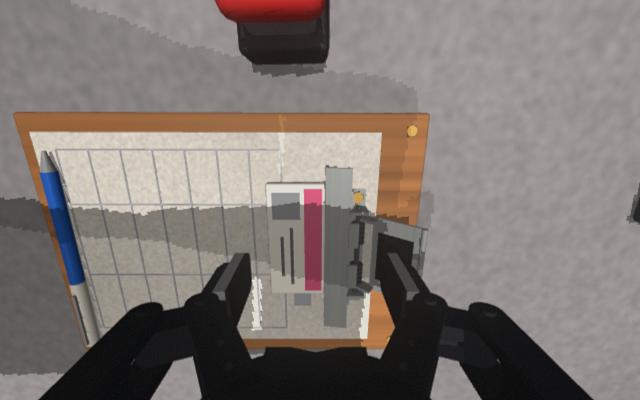

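View pics/k_s.png

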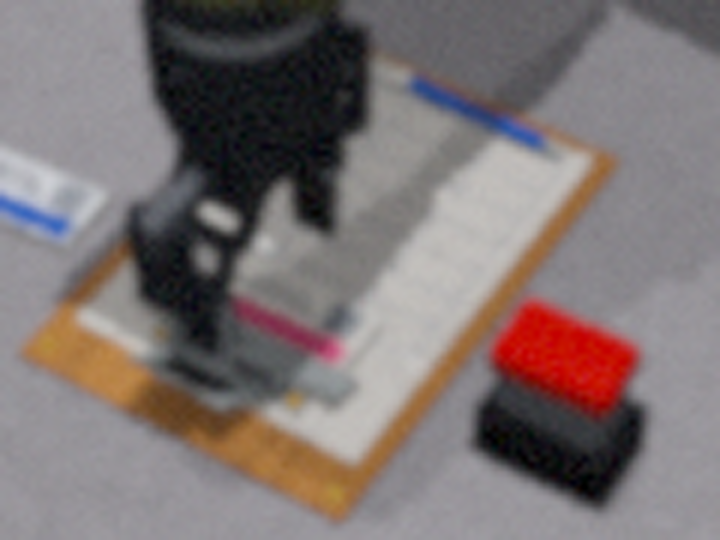

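>>> jog_arm --deltas '[{"jaw": 70,"x": 0,"y": 0,"z": 2,"turn": 0},{"jaw": 70,"x": 0,"y": 0,"z": 5,"turn": 0},{"jaw": 70,"x": 0,"y": 0,"z": 8,"turn": 0},{"jaw": 70,"x": 0,"y": 0,"z": 8,"turn": 0}]'

```text
t: 15.1
tool_pos: [569.9, -99.4, 18.5]
ee_rot: [0.761, 0.648, -0.0, -0.0]
ft_force: [-0.2, 0.1, -0.1]
gripper_width: 0.824
```

>>> jog_arm --deltas '[{"jaw": 70,"x": 0,"y": 0,"z": 2,"turn": 0},{"jaw": 70,"x": 0,"y": 0,"z": 4,"turn": 0},{"jaw": 70,"x": 0,"y": 0,"z": 4,"turn": 0}]'

```text
t: 15.4
tool_pos: [570.1, -99.4, 14.8]
ee_rot: [0.761, 0.648, -0.0, -0.0]
ft_force: [-0.8, -0.4, 0.1]
gripper_width: 0.82
```

>>> jog_arm --deltas '[{"jaw": 70,"x": 0,"y": 0,"z": 2,"turn": 0},{"jaw": 70,"x": 0,"y": 0,"z": 4,"turn": 0},{"jaw": 70,"x": 0,"y": 0,"z": 4,"turn": 0}]'

```text
t: 15.7
tool_pos: [570.1, -99.4, 10.8]
ee_rot: [0.761, 0.648, -0.0, -0.0]
ft_force: [-0.3, 0.6, 0.8]
gripper_width: 0.818
```

>>> jog_arm --deltas '[{"jaw": 70,"x": 0,"y": 0,"z": 2,"turn": 0},{"jaw": 70,"x": 0,"y": 0,"z": 4,"turn": 0},{"jaw": 70,"x": 0,"y": 0,"z": 4,"turn": 0}]'

```text
t: 16.0
tool_pos: [570.1, -99.4, 6.9]
ee_rot: [0.761, 0.648, -0.0, -0.0]
ft_force: [0.2, 0.2, -0.0]
gripper_width: 0.819
```

>>> jog_arm --deltas '[{"jaw": 70,"x": 0,"y": 0,"z": 2,"turn": 0},{"jaw": 70,"x": 0,"y": 0,"z": 3,"turn": 0},{"jaw": 70,"x": 0,"y": 0,"z": 3,"turn": 0}]'

```text
t: 16.3
tool_pos: [570.5, -99.5, 4.3]
ee_rot: [0.761, 0.648, 0.0, 0.0]
ft_force: [0.9, -0.0, 4.2]
gripper_width: 0.82
```

>>> jog_arm --deltas '[{"jaw": 70,"x": 0,"y": 0,"z": 2,"turn": 0},{"jaw": 70,"x": 0,"y": 0,"z": 3,"turn": 0},{"jaw": 70,"x": 0,"y": 0,"z": 3,"turn": 0}]'

```text
t: 16.6
tool_pos: [570.7, -99.5, 1.4]
ee_rot: [0.761, 0.648, 0.0, 0.0]
ft_force: [1.0, -0.9, 5.7]
gripper_width: 0.816
```

```bash
python3 look.py l
```

```text
16.6 tcp board [53.60526268  5.91219825] 1.4046131535106718 [ 1.04359224 -0.92991561  5.66088211] 69.6698961662666
```

View pics/l_w.png

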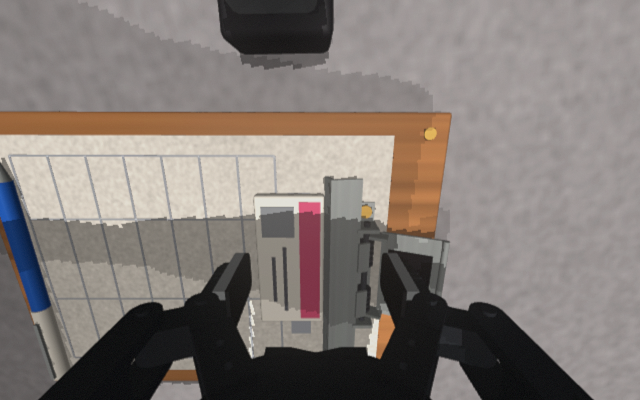

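View pics/l_s.png

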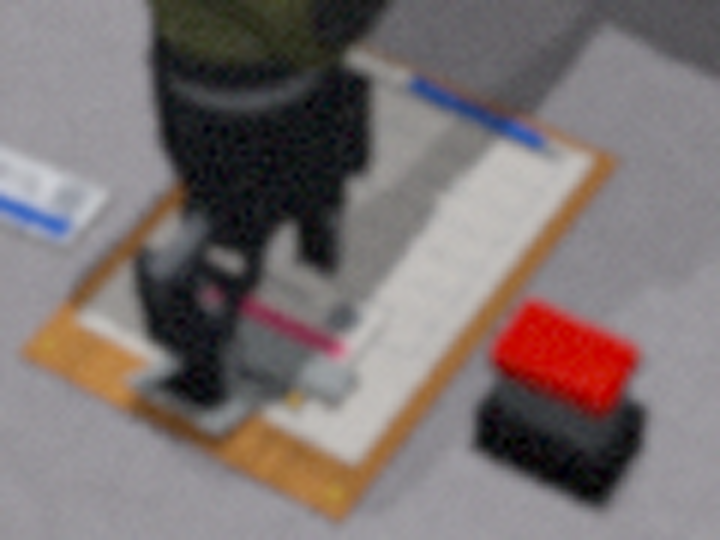

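>>> jog_arm --deltas '[{"jaw": 70,"x": 0,"y": 0,"z": 2,"turn": 0},{"jaw": 70,"x": 0,"y": 0,"z": 3,"turn": 0},{"jaw": 70,"x": 0,"y": 0,"z": 3,"turn": 0}]'

```text
t: 17.0
tool_pos: [570.5, -99.5, -1.6]
ee_rot: [0.761, 0.648, 0.0, 0.0]
ft_force: [-1.2, -0.2, 7.0]
gripper_width: 0.823
```

>>> jog_arm --deltas '[{"jaw": 70,"x": 0,"y": 0,"z": 1.5,"turn": 0},{"jaw": 70,"x": 0,"y": 0,"z": 2,"turn": 0},{"jaw": 70,"x": 0,"y": 0,"z": 2,"turn": 0}]'

```text
t: 17.3
tool_pos: [570.1, -99.4, -3.4]
ee_rot: [0.761, 0.648, -0.0, -0.0]
ft_force: [-5.1, 1.5, 11.5]
gripper_width: 0.824
```

```bash
python3 look.py m
```

```text
17.3 tcp board [53.01753423  5.91828923] -3.4358805548928664 [-5.12192593  1.4957509  11.47079604] 70.37220112085545
```

View pics/m_w.png

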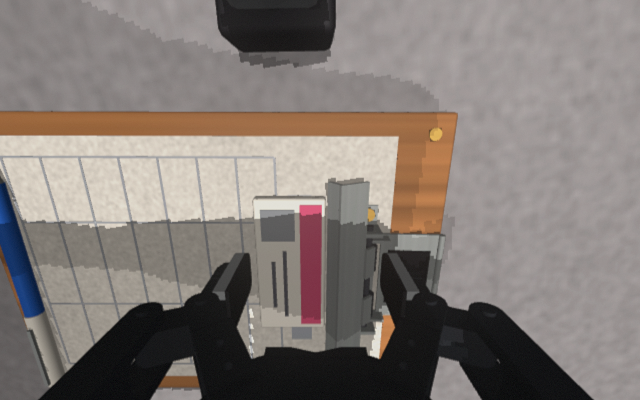

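View pics/m_s.png

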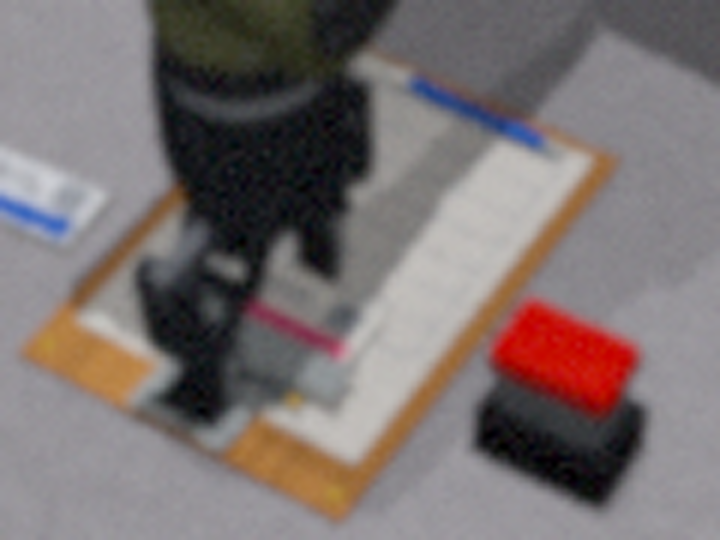

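```bash
python3 - <<'E'
from h import *
c=calibration("wrist");im=cv2.imread("pics/m_w.png")
cv2.imwrite("pics/m_c.png",cv2.resize(im[165:345,220:460],None,fx=3.3,fy=3.3,interpolation=cv2.INTER_CUBIC))
B=np.array([516.8,-96.8]);a=np.deg2rad(-9.2);R=np.array([[np.cos(a),-np.sin(a)],[np.sin(a),np.cos(a)]])
def W(bx,by,h): return [*(B+R@[bx,by]),4+h]
off=np.array([220,165])
for th in (.3,.4,.5,.6,.7,.8):
    f=.7-th; x=38*np.cos(f)+6*np.sin(f);z=38*np.sin(f)-6*np.cos(f)
    l=lambda x0,z0:(80+x0*np.cos(th)+z0*np.sin(th),9+z0*np.cos(th)-x0*np.sin(th))
    lo=l(-20,-9)
    print(th,"tail corner",((proj(c,W(80+x,25,9+z))-off)*3.3).round(),"lip bottom end",lo,((proj(c,W(lo[0],55,lo[1]))-off)*3.3).round())
E
```

```text
0.3 tail corner [764. 265.] lip bottom end (np.float64(58.23358835753582), np.float64(6.312375731096337)) [348.  39.]
0.4 tail corner [757. 253.] lip bottom end (np.float64(58.074015039164436), np.float64(8.498817900147044)) [347.  42.]
0.5 tail corner [748. 243.] lip bottom end (np.float64(58.13351891475472), np.float64(10.690267715070705)) [348.  46.]
0.6 tail corner [737. 232.] lip bottom end (np.float64(58.41150544125112), np.float64(12.864828933713602)) [351.  49.]
0.7 tail corner [724. 222.] lip bottom end (np.float64(58.90519706917101), np.float64(15.000774059193425)) [355.  52.]
0.8 tail corner [709. 213.] lip bottom end (np.float64(59.60966099496098), np.float64(17.07676143386597)) [361.  56.]
```

View pics/m_c.png

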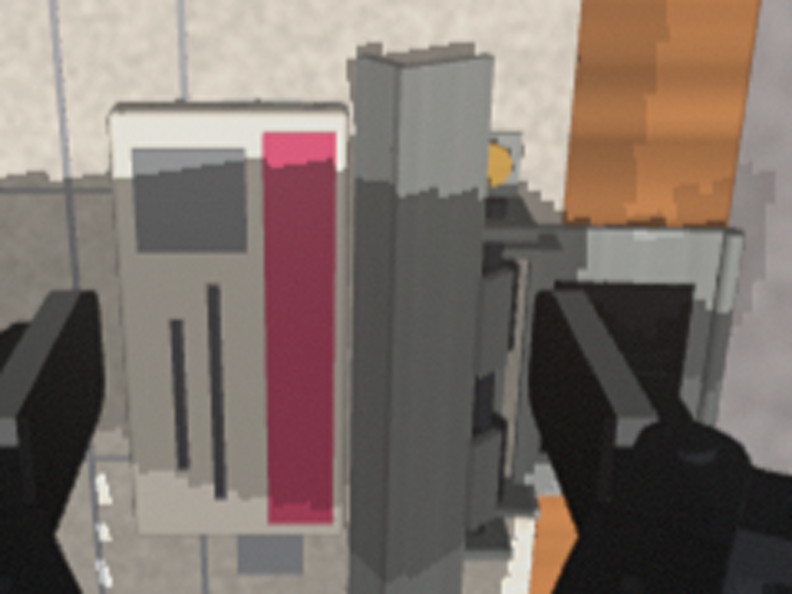

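>>> jog_arm --deltas '[{"jaw": 70,"x": 0,"y": 1.5,"z": 0,"turn": 0},{"jaw": 70,"x": 0,"y": 3,"z": 0,"turn": 0},{"jaw": 70,"x": 0,"y": 4.5,"z": 0,"turn": 0},{"jaw": 70,"x": 0,"y": 6,"z": 0,"turn": 0},{"jaw": 70,"x": 0,"y": 6,"z": 0,"turn": 0}]'

```text
t: 17.9
tool_pos: [575.7, -100.3, -3.7]
ee_rot: [0.761, 0.648, -0.0, -0.001]
ft_force: [-6.4, -0.0, 8.5]
gripper_width: 0.82
```

```bash
python3 look.py n
```

```text
17.9 tcp board [58.68713753  5.95983365] -3.749334137663967 [-6.39189697e+00 -7.70032125e-03  8.52343305e+00] 70.0223521342777
```

View pics/n_w.png

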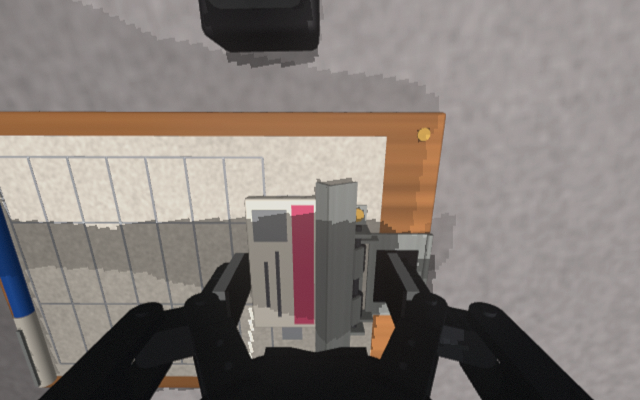

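>>> jog_arm --deltas '[{"jaw": 70,"x": 0,"y": 1.5,"z": 0,"turn": 0},{"jaw": 70,"x": 0,"y": 3,"z": 0,"turn": 0},{"jaw": 70,"x": 0,"y": 4.5,"z": 0,"turn": 0},{"jaw": 70,"x": 0,"y": 6,"z": 0,"turn": 0},{"jaw": 70,"x": 0,"y": 7,"z": 0,"turn": 0},{"jaw": 70,"x": 0,"y": 7,"z": 0,"turn": 0}]'

```text
t: 18.6
tool_pos: [582.7, -101.4, -3.9]
ee_rot: [0.761, 0.648, -0.0, -0.0]
ft_force: [-3.8, 1.3, 5.5]
gripper_width: 0.822
```

```bash
python3 look.py o
```

```text
18.6 tcp board [65.76513956  5.94612566] -3.9088188860872295 [-3.77656597  1.29395499  5.47279619] 70.15771524808932
```

View pics/o_w.png

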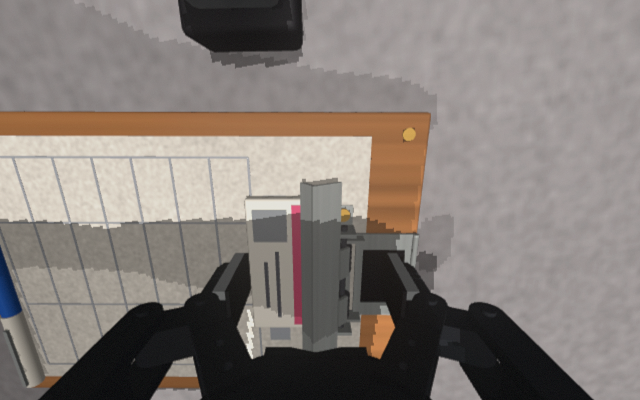

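>>> jog_arm --deltas '[{"jaw": 70,"x": 0,"y": 1.5,"z": 0,"turn": 0},{"jaw": 70,"x": 0,"y": 3,"z": 0,"turn": 0},{"jaw": 70,"x": 0,"y": 4.5,"z": 0,"turn": 0},{"jaw": 70,"x": 0,"y": 6,"z": 0,"turn": 0},{"jaw": 70,"x": 0,"y": 6,"z": 0,"turn": 0}]'

```text
t: 19.2
tool_pos: [588.7, -102.4, -4.0]
ee_rot: [0.761, 0.648, -0.0, -0.0]
ft_force: [-3.0, 0.4, 4.8]
gripper_width: 0.817
```

>>> jog_arm --deltas '[{"jaw": 70,"x": 0,"y": 1,"z": 0,"turn": 0},{"jaw": 70,"x": 0,"y": 1,"z": 0,"turn": 0}]'

```text
t: 19.4
tool_pos: [589.9, -102.6, -4.0]
ee_rot: [0.761, 0.648, -0.0, -0.0]
ft_force: [-3.6, 0.9, 4.4]
gripper_width: 0.821
```

>>> jog_arm --deltas '[{"jaw": 70,"x": 0,"y": 1,"z": 0,"turn": 0},{"jaw": 70,"x": 0,"y": 1,"z": 0,"turn": 0}]'

```text
t: 19.6
tool_pos: [590.2, -102.6, -4.1]
ee_rot: [0.761, 0.648, -0.001, -0.001]
ft_force: [-8.0, 1.3, 8.0]
gripper_width: 0.82
```

>>> jog_arm --deltas '[{"jaw": 70,"x": 0,"y": 0.7,"z": 0,"turn": 0},{"jaw": 70,"x": 0,"y": 0.7,"z": 0,"turn": 0},{"jaw": 70,"x": 0,"y": 0.7,"z": 0,"turn": 0}]'

```text
t: 19.9
tool_pos: [590.4, -102.7, -4.1]
ee_rot: [0.761, 0.648, -0.001, -0.001]
ft_force: [-12.9, 1.8, 10.8]
gripper_width: 0.818
```

```bash
python3 look.py p; python3 - <<'E'
import cv2
im=cv2.imread("pics/p_w.png");cv2.imwrite("pics/p_c.png",cv2.resize(im[165:345,210:450],None,fx=3.3,fy=3.3,interpolation=cv2.INTER_CUBIC))
E
```

```text
19.9 tcp board [73.54429354  5.97050978] -4.130584866969205 [-12.93558766   1.77014604  10.75261922] 69.87835452205506
```

View pics/p_c.png

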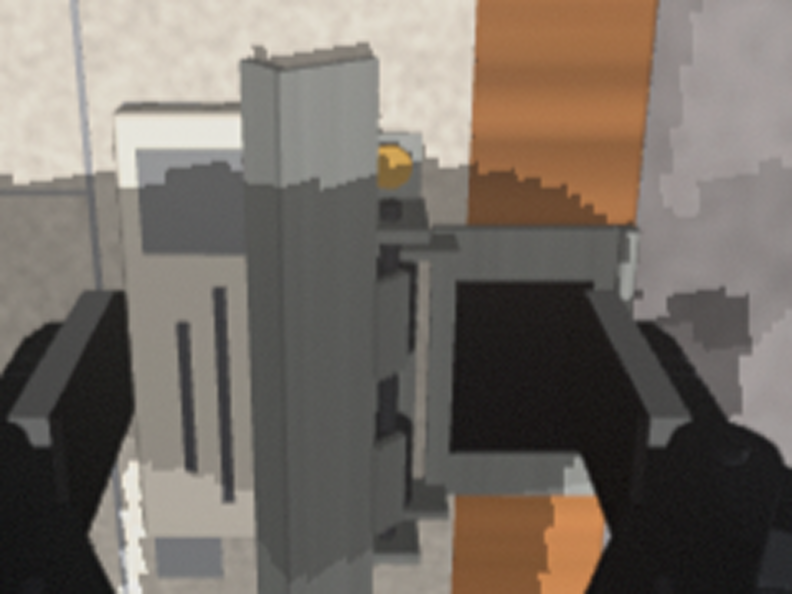

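>>> jog_arm --deltas '[{"jaw": 70,"x": 0,"y": -1,"z": 0,"turn": 0},{"jaw": 70,"x": 0,"y": -2,"z": 0,"turn": 0},{"jaw": 70,"x": 0,"y": -3.5,"z": 0,"turn": 0},{"jaw": 70,"x": 0,"y": -5,"z": 0,"turn": 0},{"jaw": 70,"x": 0,"y": -5,"z": 0,"turn": 0}]'

```text
t: 20.5
tool_pos: [586.9, -102.2, -3.7]
ee_rot: [0.761, 0.648, 0.0, 0.0]
ft_force: [2.0, -0.4, 4.5]
gripper_width: 0.814
```

```bash
python3 look.py q
```

```text
20.5 tcp board [70.07907886  5.89232927] -3.7177206024054805 [ 2.04271633 -0.38764051  4.54054888] 69.51055145427173
```

View pics/q_w.png

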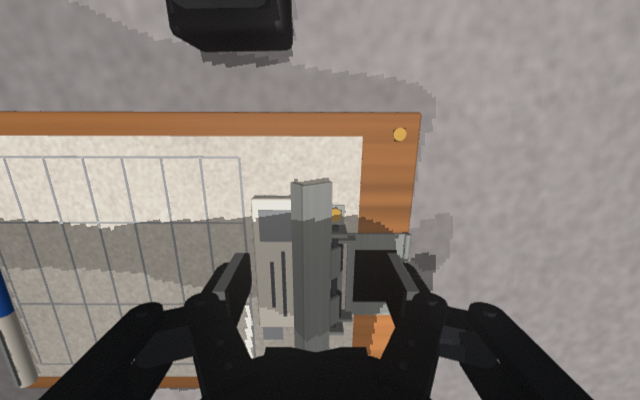

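Badge stays home, and there is a small gap at the rear finger. I raise slowly now, so the jaw closes gently.

>>> jog_arm --deltas '[{"jaw": 70,"x": 0,"y": 0,"z": -1.5,"turn": 0},{"jaw": 70,"x": 0,"y": 0,"z": -3,"turn": 0},{"jaw": 70,"x": 0,"y": 0,"z": -4.5,"turn": 0},{"jaw": 70,"x": 0,"y": 0,"z": -6,"turn": 0},{"jaw": 70,"x": 0,"y": 0,"z": -7.5,"turn": 0},{"jaw": 70,"x": 0,"y": 0,"z": -9,"turn": 0},{"jaw": 70,"x": 0,"y": 0,"z": -11,"turn": 0},{"jaw": 70,"x": 0,"y": 0,"z": -14,"turn": 0},{"jaw": 70,"x": 0,"y": 0,"z": -20,"turn": 0},{"jaw": 70,"x": 0,"y": 0,"z": -35,"turn": 0},{"jaw": 70,"x": 0,"y": 0,"z": -60,"turn": 0},{"jaw": 70,"x": 0,"y": 0,"z": -100,"turn": 0},{"jaw": 70,"x": 0,"y": 0,"z": -140,"turn": 0},{"jaw": 70,"x": 0,"y": 0,"z": -180,"turn": 0},{"jaw": 70,"x": 0,"y": 0,"z": -180,"turn": 0},{"jaw": 70,"x": 0,"y": 0,"z": -180,"turn": 0}]'

```text
t: 22.2
tool_pos: [586.8, -102.1, 177.5]
ee_rot: [0.761, 0.648, 0.001, 0.001]
ft_force: [0.2, 0.3, -0.5]
gripper_width: 0.824
```

```bash
python3 look.py r; python3 - <<'E'
from h import *
c=calibration("wrist");im=cv2.imread("pics/r_w.png")
cv2.imwrite("pics/r_c.png",cv2.resize(im[100:255,230:400],None,fx=3.8,fy=3.8,interpolation=cv2.INTER_CUBIC))
B=np.array([516.8,-96.8]);a=np.deg2rad(-9.2);R=np.array([[np.cos(a),-np.sin(a)],[np.sin(a),np.cos(a)]])
def W(bx,by,h): return [*(B+R@[bx,by]),4+h]
off=np.array([230,100])
for n,p in {"near+":(39,44.5,7),"near-":(39,-31.5,7),"board far+":(120,85,0)}.items(): print(n,((proj(c,W(*p))-off)*3.8).round())
for th in (0,.2,.3,.37,.45,.6):
    f=.7-th; x=38*np.cos(f)+6*np.sin(f);z=38*np.sin(f)-6*np.cos(f)
    print(th,((proj(c,W(80+x,25,9+z))-off)*3.8).round())
E
```

```text
22.2 tcp board [69.96024981  5.95359047] 177.51228012966135 [ 0.18723357  0.28077319 -0.48261596] 70.33928088742475
near+ [218. 201.]
near- [226. 450.]
board far+ [504.  53.]
0 [484. 284.]
0.2 [492. 279.]
0.3 [494. 276.]
0.37 [495. 274.]
0.45 [495. 272.]
0.6 [492. 269.]
```

View pics/r_c.png

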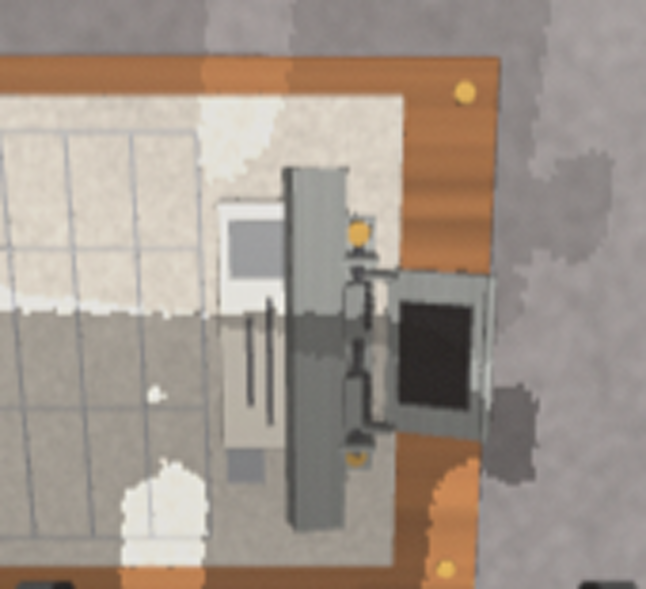

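View pics/r_w.png

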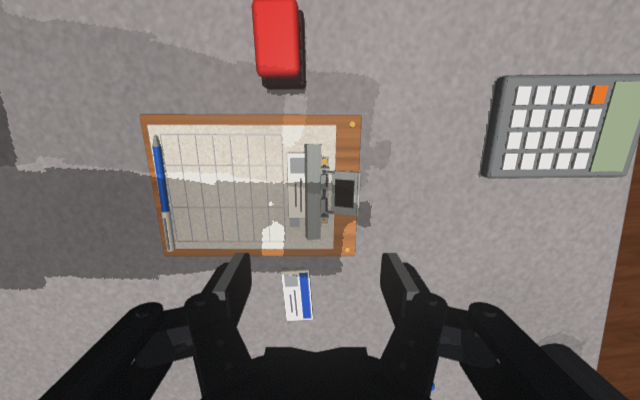

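```bash
python3 -c "
from workcell import *
print(job_done())"
```

```text
the job is handed in; nothing more can be done
None
```

The badge is under the closed clip, home against the stop. The hand is clear, and I handed the job in at about 22 s; no verdict is reported.

I squared the badge against the shut lip with both fingertips. Then I pressed the tail to about 0.65–0.7 rad, judged from the wrist picture. Keeping it down with 4–11 N, I slid the badge in with the other fingertip until it met the stop: the force jumped to 8 N, then reached about 13 N.

**Last checks:**
- **Home and square:** the badge's near corners were within about 2 px, enlarged 3.8 times, of where they should be when home. By eye it is square to within about 0.02 rad.
- **Sideways:** it sits about 6–7 mm off the middle, against 25 mm allowed.
- **Clip:** it looks closed on the badge. The tail corner fits about 0.37 rad, but that picture does not tell angles apart well.
- **Contact:** the wrist force was about zero with the hand up.
- **Other things:** the pen, stamp and blue badge looked unmoved by eye, without measuring. I did not check the rest of the desk at the end.

**What disagreed:**
- **Fingertips:** they were about 5 mm behind the TCP at 40 mm opening, and about 13 mm behind at 70 mm by estimate. The text says 22 mm ahead, so I found the heights by touch.
- **Board touch:** that touch took about 41 N vertically on the fingertips.
- **First move:** it was refused as "invalid input" because its rows had no "turn"; it went through once I gave all five values in each row.

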